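Turn the recipe binder's leaf and weigh it down again

TASK

Turn the stiff recipe leaf of the open ring binder over to its green face: first lift the brass weight off it and set it down, cork side down, on the bare worktop clear of the binder, then swing the leaf by its orange tab across the rings and press it down until it lies flat on the left-hand pages. Then take the weight again and lay it, cork side down and wholly on the turned leaf, lengthwise along the rings, which is square to the way it lay before. Do not tip the weight over, and leave the mill, the jar, the timer and the mug where they stand.

Things in the scene. Friction and masses are not known exactly. Their poses are not given: they have to be found in the camera images.
- binder: Blue ring binder lying open, fixed. Origin on the worktop under the middle of the ring line; x along the rings (away from the robot at yaw 0), y to the left pages. Three 26 mm steel rings at x = -60, 0, 60 circle the ring axis y = 0, z = 24; tops at 39 mm. Page stacks 22 mm high, 170 to 186 mm long in x: right one y = -9 to -155 (cover to -160), left one extra wide, y = 9 to 211 (cover to 222).
- left_page (a point): Centre of the place on the left pages where the turned leaf will lie, 85 mm left of the ring line at binder x = 0, 26 mm above the worktop (level with the upper face of the leaf when it lies flat). The leaf covers 85 mm either way along x from here, and in y from 78 mm nearer the rings to 70 mm farther out.
- leaf (a joint): Turn of the leaf about the ring axis: 0 flat on the right pages, cream face up (start); 1.57 upright; 3.14 flat on the left pages, green face up (end stop). Stiff: it stays at any angle where it is left; about 0.5 N at the tab moves it. Rigid plate, 170 mm along x, 4 mm thick, 7 to 155 mm from the axis, mid-plane through the axis.
- tab (a point): Pinch point of the leaf's orange pull tab: 180 mm from the ring axis, binder x = -10, mid-thickness (24 mm above the worktop when flat). Tab 26 mm wide along x, 4 mm thick, from 155 to 193 mm from the axis. On the right only worktop is under it; on the left it will lie on the page stack. Pinched across its 26 mm width it pivots between the fingers as the leaf swings.
- weight: Brass page weight with a cork underside, a bar 100 x 30 x 28 mm, about 0.3 kg. Origin in the centre of its underside, x along its 100 mm length, z up. At the start it lies on the leaf (underside 26 mm above the worktop) with its length roughly square to the ring line.
- pepper_mill: Wooden pepper mill, 58 mm across, 170 mm tall, standing on the worktop left of the binder; bystander. Origin at the centre of its underside.
- spice_jar: Spice jar with a dark cap, 41 mm across, 105 mm tall, standing left of the binder; bystander. Origin at the centre of its underside.
- egg_timer: Red and white egg timer, 62 mm across, 43 mm tall, standing left of the binder; bystander. Origin at the centre of its underside.
- mug: White mug with blue flowers, 80 mm across, 102 mm tall, on the worktop well to the right of the binder; bystander. Origin at the centre of its underside. The worktop between the binder's tab and the mug is bare.
Things that resemble listed ones, but are neither listed nor needed, are in the scene too. Of the things like the weight, leave any that is blue; of the rest the larger one is meant.

How it is judged:
By the outcome, as a careful person would: the job done as asked, in the order asked, and still so for the second after the job is handed in, with the robot touching nothing.
It also fails if it takes over 72 s, if anything falls off the work surface, if the arm or the gripper's body presses on something with over 40 N, if the wrist force passes 120 N, or if a joint passes its speed limit or range.

ROBOT

A 6-joint arm with a two-finger parallel gripper is mounted at the origin on a cart in front of the work surface, level with it; the furniture and walls round the work are solid. World frame = base frame: x ahead of the robot, y to its left, z up, the work surface at z = 0. Lengths are in m, angles in rad, forces in N, time in s.
With the tool pointing down it reaches from about 0.35 to 0.975 m from the base axis. Payload 4.9 kg.
Tool frame: the origin (TCP) lies at the very end of the fingers, on their centre line; the grasp point (between the pads) lies r.pinch_z behind it (r.pinch_z is the distance from the TCP to the grasp point, in m); z points along the fingers, y is the line along which they close (so a half turn about z gives the same grasp; the last joint's range is limited). The gripper opens to 85 mm and grips with 20 to 120 N. Pads are 22 mm wide; open, the fingers measure 114 mm over their backs; the gripper's body (76 mm by 85 mm) begins 54 mm behind the grasp point. The pads swing forward as they close: fully open they stand 13 mm farther back than shut.
Start: joints at [1.144, 0.053, 1.613, -0, 1.476, -0.119], TCP at [0.189, 0.596, 0.231] pointing down, gripper open.
Joint ranges: [-3.01, 3.01], [-1.01, 2.22], [0.06, 2.58], [-1.02, 4.17], [0.09, 2.62], [-3.14, 3.14]. Speed limits (rad/s): [2.57, 2.57, 3.14, 3.14, 3.14, 3.14].

INTERFACE

Orientations are given as a unit quaternion [x, y, z, w].
In Python, from cell import r gives the robot as it stands.
- The arm moves only by the tool step_arm, never from a script. Its argument "deltas" is a list of rows, each an object of numbers: "dx", "dy", "dz": the shift along the tool's x, y, z in cm; "yaw": the turn about the tool's z in degrees. A call has 1 to 5 rows; each row is the pose to reach, as a shift and turn from the pose commanded when the call began, along the tool's axes at that moment; what a row does not reach only later rows make up. A row lasts 1/8 s, in which the tool goes at most 62.5 mm and 10.7 degrees, less where a joint would pass 70% of its speed; a pose out of reach is approached as far as the arm can. A call with a gripper value outside its range is refused whole. "gripper" is the finger opening in cm, from 0 to 8.54, set as the call begins (left out, the last holds). The fingers move at their own pace and stop on an object; the grip force is fixed at half the most. Time passes only in rows, so rows that repeat a pose let the fingers close. It gives the time, the measured TCP pose, the force, the opening and the grip force at its end, in the units of the state.
- r.observe(): the state, without advancing time (a new reading comes with each control period).
- r.capture(name): name is "side" or "top"; returns a dict with "pixels" (400x640x3 uint8, red, green, blue), "depth" (400x640 float32, m along the optical axis (not along the pixel's ray), 0 where there is no reading), "K" (3x3 intrinsics, pixels), "k1" (the pictures are not rectified: a ray, as slopes to the right and down, at radius r is drawn at 1 + k1 r^2 times it, then the intrinsics apply), "rvec" (rotation vector, rad) and "tvec" (3), from world to camera coordinates, as OpenCV has them. Camera axes: x right, y down, z forward; pixel columns grow to the right and rows downward; lengths in m; the calibration is good to about 2 mm. A picture is of the moment at which its call begins.
- r.job_done(): hands the job in; it is judged then, once.
Trained networks look in the newest picture that a camera, given by its name, has taken for a name from the list of things; names that differ only in an ending like _2 or _b are one class to them, and where a whole thing is asked for, a point or a joint stands for the part that bears it (a point fixed in the world has none). Each returns a list of dicts, best first, with "confidence" (0 to 1); they miss things now and then, are a little off and sometimes report something else, mostly with a low value. They report only what shows in the picture. A call takes as long as a camera call. They do not tell look-alikes from the thing itself.
- r.outline_of(camera, target): "mask" (400x640 bool, what is visible of it) and "at" ([column, row] in pixels, amid what is visible of it).
The state is a dict: "clock": time; "joints": joint angles; "joint_velocities": joint speeds; "joint_efforts": joint torques, N m; "tool_pos": TCP position; "tool_rot": TCP orientation; "ft_force": force on the tool from outside, world axes, zero at the start; "wrist_torque": the same for the moment, N m; "gripper_width": opening from 0.0 (shut) to 1.0 (fully open); "finger_force": force on a finger pad.
Only numpy, scipy, OpenCV 4.12 (cv2) and the standard library are available. Lean on these libraries where they do the work, as an engineer would, in place of code of your own. Each camera call takes 0.05 s, during which the arm holds its last target. There are 200 camera calls.

## Working session

There is one attempt and no reset: what is moved stays moved. The work goes in short steps, Python scripts to look and compute and a tool call to move; the robot and the scene stay as the last step left them, time stands still between calls to the robot, and variables do not carry over. Pictures are saved under pics/ and viewed, at most 10 in all, crops included, and the job is handed in when it is done.

Besides the shell and the picture viewer there is one more tool, called after "Emit:" in YAML: its name, and indented under it one key for each argument. step_arm: Moves the arm, as the interface text tells. Its arguments: {"type":"object","properties":{"deltas":{"type":"array","items":{"type":"object","properties":{"dx":{"type":"number"},"dy":{"type":"number"},"dz":{"type":"number"},"yaw":{"type":"number"}}}},"gripper":{"type":"number"}},"required":["deltas"]}

```bash
mkdir -p pics; ls; cat > h.py <<'E'
import numpy as np, cv2
from cell import r
from scipy.spatial.transform import Rotation as R
def cap(n,name=None):
    c=r.capture(n)
    if name: cv2.imwrite(f'pics/{name}.png',c['pixels'][:,:,::-1])
    return c
def cloud(c):
    h,w=c['depth'].shape; u,v=np.meshgrid(np.arange(w),np.arange(h))
    K=c['K']; k=c['k1']
    p=cv2.undistortPoints(np.stack([u,v],-1).reshape(-1,1,2).astype(float),np.array(K,float),np.array([k,0,0,0,0.])).reshape(h,w,2)
    d=c['depth']; P=np.dstack([p[...,0]*d,p[...,1]*d,d])
    M=cv2.Rodrigues(np.array(c['rvec'],float))[0]
    W=(P-np.array(c['tvec']).ravel())@M
    W[d==0]=np.nan
    return W
E
python3 - <<'E'
from h import *
s=r.observe();print({k:np.round(v,3).tolist() for k,v in s.items()},r.pinch_z)
for n in ['top','side']:
    c=cap(n,n+'0'); W=cloud(c); np.save(n+'W',W)
    for t in ['binder','leaf','tab','weight','pepper_mill','spice_jar','egg_timer','mug']:
        for o in r.outline_of(n,t):
            m=o['mask']; P=W[m]; P=P[~np.isnan(P[:,0])]
            if len(P)<5: print(n,t,o['at'],'few');continue
            zt=np.percentile(P[:,2],90); T=P[P[:,2]>zt-.006]
            q=cv2.minAreaRect((T[:,:2]*1000).astype(np.float32))
            print(n,t,round(o['confidence'],2),np.round(o['at']),m.sum(),'ztop',round(zt,3),'med',np.round(np.median(T,0),3),'rect',np.round(q[0]),np.round(q[1]),round(q[2],1))
E
```

```text
pics
{'clock': 0.0, 'joints': [1.144, 0.053, 1.614, 0.0, 1.476, -0.119], 'joint_velocities': [-0.002, -0.0, 0.0, -0.001, -0.0, -0.0], 'joint_efforts': [0.001, -39.367, -37.018, -0.0, 0.007, -0.0], 'tool_pos': [0.189, 0.595, 0.23], 'tool_rot': [0.153, 0.988, -0.001, -0.0], 'ft_force': [0.261, 0.389, -0.299], 'wrist_torque': [0.018, 0.005, 0.052], 'finger_force': 0.0, 'gripper_width': 1.001} 0.0187
top leaf 0.87 [311. 211.] 1059 ztop 0.03 med [ 0.458 -0.007  0.027] rect [476. -24.] [172. 176.] 7.2
top tab 0.9 [310. 212.] 1210 ztop 0.03 med [ 0.463 -0.008  0.027] rect [476. -26.] [170. 181.] 7.3
top weight 0.79 [311. 207.] 272 ztop 0.057 med [ 0.473 -0.014  0.054] rect [473. -14.] [33. 98.] 23.4
top weight 0.68 [391. 231.] 229 ztop 0.031 med [ 0.391 -0.327  0.029] rect [ 391. -326.] [99. 29.] 8.4
top weight 0.47 [350. 228.] 100 ztop 0.023 med [ 0.386 -0.169  0.02 ] rect [ 390. -169.] [18. 64.] 76.5
top pepper_mill 0.55 [196. 209.] 264 ztop 0.159 med [0.369 0.417 0.159] rect [369. 419.] [33. 32.] 22.5
top pepper_mill 0.18 [208. 185.] 165 ztop 0.042 med [0.551 0.445 0.04 ] rect [552. 443.
[... 1068 characters left out ...]
 191 ztop 0.02 med [ 0.393 -0.169  0.018] rect [ 392. -169.] [20. 67.] 78.2
side pepper_mill 0.62 [278.  81.] 501 ztop 0.151 med [0.373 0.411 0.153] rect [374. 412.] [28. 37.] 85.2
side pepper_mill 0.43 [317. 196.] 1959 ztop 0.027 med [ 0.474 -0.012  0.025] rect [477. -23.] [170. 184.] 6.4
side spice_jar 0.5 [296.  77.] 332 ztop 0.104 med [0.447 0.435 0.103] rect [445. 435.] [38. 38.] 85.2
side egg_timer 0.55 [330.  81.] 267 ztop 0.041 med [0.556 0.442 0.04 ] rect [556. 441.] [44. 53.] 27.9
side mug 0.58 [322. 372.] 1030 ztop 0.098 med [ 0.409 -0.541  0.099] rect [ 409. -546.] [78. 77.] 18.2
side mug 0.55 [322. 194.] 1972 ztop 0.027 med [ 0.475 -0.014  0.025] rect [478. -24.] [170. 186.] 6.8
```

```bash
python3 - <<'E'
import cv2
a=cv2.imread('pics/top0.png')[130:300,150:520];b=cv2.imread('pics/side0.png')[30:400,140:500]
cv2.imwrite('pics/a.png',cv2.resize(a,None,fx=2.1,fy=2.1,interpolation=2));cv2.imwrite('pics/b.png',cv2.resize(b,None,fx=1.6,fy=1.6,interpolation=2))
E
```

```text
(no output)
```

View pics/a.png

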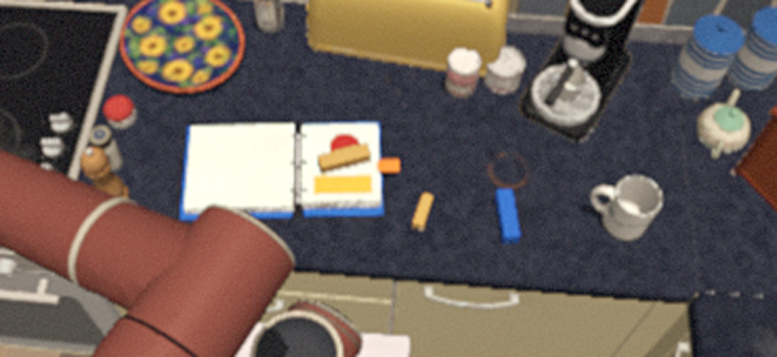

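View pics/b.png

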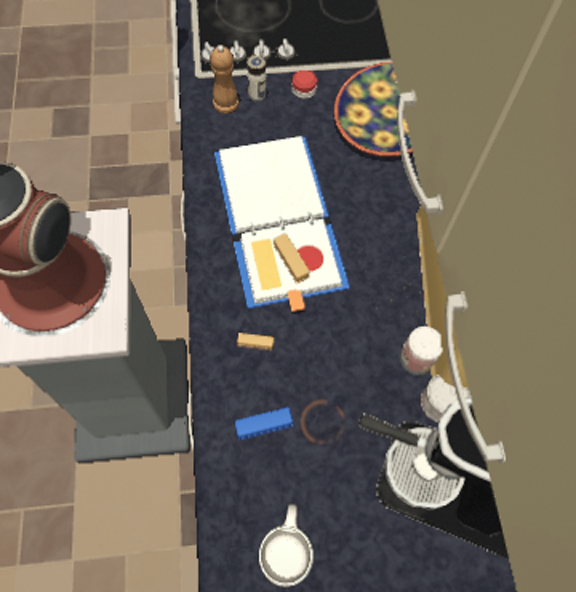

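The top view shows the gold weight on the leaf at crop (343,157), the orange tab at (390,165), a small gold decoy at (423,210) and the blue bar at (508,214). The side view agrees. Next I fit the binder pose.

```bash
python3 - <<'E'
from h import *
for n in ['top','side']:
    W=np.load(n+'W.npy'); px=cv2.imread(f'pics/{n}0.png'); hsv=cv2.cvtColor(px,cv2.COLOR_BGR2HSV)
    H,S,V=[hsv[...,i].astype(int) for i in range(3)]
    x,y,z=np.moveaxis(W,-1,0)
    reg=(x>.33)&(x<.62)&(y>-.17)&(y<.36)
    tab=reg&(H>4)&(H<16)&(S>170)&(V>150)&(y<-.08)
    P=W[tab]; print(n,'tab',tab.sum(),np.round(np.median(P,0),3), np.round(P.min(0),3),np.round(P.max(0),3),cv2.minAreaRect((P[:,:2]*1000).astype(np.float32)))
    wht=reg&(S<70)&(V>150)&(z>.015)&(z<.035)
    L=W[wht&(y>.085)]
    # edges of the left stack + right stack along yaw
    for nm,m in [('white',wht)]:
        k=cv2.connectedComponentsWithStats(m.astype(np.uint8))
        for i in range(1,k[0]):
            if k[2][i,4]>200:
                P=W[k[1]==i]; q=cv2.minAreaRect((P[:,:2]*1000).astype(np.float32)); print(n,k[2][i,4],np.round(np.median(P,0),3),[np.round(a,1) for a in q])
    rb=reg&(z>.033)&(z<.045)&(S<70); P=W[rb]; print('rings',rb.sum()); 
    th=np.radians(6.9); 
    if rb.sum()<60: print(np.round(P,3).tolist())
    else: print(np.round(np.median(P,0),3))
E
```

```text
top tab 45 [ 0.476 -0.1    0.025] [ 0.464 -0.121 -0.005] [ 0.5   -0.084  0.033] ((475.8818359375, -102.20594024658203), (33.97676086425781, 38.432559967041016), 58.179908752441406)
top 1946 [0.449 0.181 0.022] [array([451.6, 181.9]), array([189.4, 205.8]), np.float64(7.0)]
top 854 [0.468 0.003 0.026] [array([472.8,  -5.9]), array([178.1, 148.9]), np.float64(5.2)]
rings 25
[[0.551, -0.05, 0.034], [0.523, 0.074, 0.038], [0.526, 0.071, 0.034], [0.483, 0.061, 0.035], [0.478, 0.056, 0.037], [0.464, 0.079, 0.04], [0.465, 0.075, 0.039], [0.464, 0.07, 0.042], [0.467, 0.067, 0.037], [0.48, -0.064, 0.035], [0.463, 0.083, 0.034], [0.464, 0.063, 0.035], [0.466, 0.035, 0.036], [0.47, -0.049, 0.034], [0.457, -0.018, 0.036], [0.457, -0.022, 0.036], [0.453, -0.014, 0.034], [0.447, -0.047, 0.034], [0.409, 0.068, 0.035], [0.406, 0.063, 0.04], [0.402, 0.079, 0.038], [0.402, 0.047, 0.035], [0.414, -0.081, 0.034], [0.394, -0.028, 0.037], [0.381, 0.045, 0.033]]
  return _methods._mean(a, axis=axis, dtype=dtype,
  ret = um.true_divide(
Traceback (most recent call last):
ValueError: zero-size array to reduction operation minimum which has no identity
```

```bash
cat > to.py <<'E'
# usage: to.py x y z(mm) yang(deg, world angle of the tool y axis; mod 180 nearest) 
import sys; from h import *
a=list(map(float,sys.argv[1:]))
s=r.observe(); p=np.array(s['tool_pos'])*1000; M=R.from_quat(s['tool_rot']).as_matrix()
d=M.T@(np.array(a[:3])-p); ya=np.degrees(np.arctan2(M[1,1],M[0,1]))
yaw=(ya-a[3]+90)%180-90
print('t',round(s['clock'],2),'pos',np.round(p,1),'yang',round(ya,1),'-> d cm',np.round(d/10,2),'yaw',round(yaw,1),'j',np.round(s['joints'],2),'w',round(s['gripper_width'],3),'F',np.round(s['ft_force'],1))
E
python3 to.py 475 -14 230 23.2
```

```text
t 0.9 pos [189.4 595.6 231.3] yang 72.4 -> d cm [-45.69 -49.44   0.13] yaw 49.2 j [ 1.14  0.05  1.61  0.    1.48 -0.12] w 1.005 F [-0.1 -1.4  0.3]
```

Emit:
step_arm:
  deltas:
    - {"dx":-4.1,"dy":-4.5,"yaw":4.5}
    - {"dx":-8.2,"dy":-9,"yaw":9}
    - {"dx":-12.4,"dy":-13.5,"yaw":13.5}
    - {"dx":-16.6,"dy":-18,"yaw":18}
    - {"dx":-20.8,"dy":-22.5,"yaw":22.5}
  gripper: 8.5

```text
invalid input
```

```bash
python3 to.py 475 -14 150 23.2
```

```text
t 0.9 pos [189.4 595.6 231.3] yang 72.4 -> d cm [-45.69 -49.44   8.13] yaw 49.2 j [ 1.14  0.05  1.61  0.    1.48 -0.12] w 1.005 F [-0.1 -1.4  0.3]
```

Emit:
step_arm:
  deltas:
    - {"dx":-4.1,"dy":-4.5,"dz":0,"yaw":4.5}
    - {"dx":-8.2,"dy":-9,"dz":0,"yaw":9}
    - {"dx":-12.4,"dy":-13.5,"dz":0,"yaw":13.5}
    - {"dx":-16.6,"dy":-18,"dz":0,"yaw":18}
    - {"dx":-20.8,"dy":-22.5,"dz":0,"yaw":22.5}
  gripper: 8.5

```text
clock: 1.52
tool_pos: [0.3199, 0.3165, 0.2316]
tool_rot: [0.344, 0.939, 0.0, 0.0]
ft_force: [1.3, -0.4, -0.5]
gripper_width: 0.992
finger_force: 0.0
```

```bash
python3 to.py 475 -14 150 23.2
```

```text
t 1.52 pos [319.9 316.5 231.6] yang 49.8 -> d cm [-33.19 -15.21   8.16] yaw 26.6 j [ 0.61 -0.39  2.   -0.    1.53 -0.25] w 0.992 F [ 1.3 -0.4 -0.5]
```

Emit:
step_arm:
  deltas:
    - {"dx":-5.2,"dy":-2.4,"dz":0,"yaw":5}
    - {"dx":-10.4,"dy":-4.8,"dz":0,"yaw":10}
    - {"dx":-15.8,"dy":-7.2,"dz":1,"yaw":16}
    - {"dx":-21.2,"dy":-9.7,"dz":2,"yaw":22}
    - {"dx":-26.6,"dy":-12.2,"dz":3.5,"yaw":26.6}

```text
clock: 2.15
tool_pos: [0.4451, 0.0515, 0.197]
tool_rot: [0.551, 0.834, 0.001, 0.001]
ft_force: [0.2, 0.2, 0.3]
gripper_width: 0.99
finger_force: 0.0
```

```bash
python3 to.py 475 -14 120 23.2
```

```text
t 2.15 pos [445.1  51.5 197. ] yang 23.1 -> d cm [-7.19  0.16  7.7 ] yaw -0.1 j [-0.05 -0.37  2.05  0.    1.46 -0.45] w 0.99 F [0.2 0.2 0.3]
```

Emit:
step_arm:
  deltas:
    - {"dx":-3.6,"dy":0.1,"dz":3.5,"yaw":0}
    - {"dx":-7.2,"dy":0.2,"dz":7.5,"yaw":0}
    - {"dx":-7.2,"dy":0.2,"dz":12,"yaw":0}
    - {"dx":-7.2,"dy":0.2,"dz":15,"yaw":0}
    - {"dx":-7.2,"dy":0.2,"dz":15,"yaw":0}
  gripper: 5.5

```text
clock: 2.78
tool_pos: [0.472, -0.0116, 0.0437]
tool_rot: [0.55, 0.835, -0.001, -0.003]
ft_force: [-0.4, -0.2, 0.2]
gripper_width: 0.642
finger_force: 0.0
```

```bash
python3 to.py 475 -14 28 23.2
```

```text
t 2.77 pos [472.  -11.6  43.7] yang 23.2 -> d cm [-0.34  0.19  1.57] yaw 0.0 j [-0.18 -0.11  2.11 -0.    1.15 -0.59] w 0.642 F [-0.4 -0.2  0.2]
```

```bash
python3 - <<'E'
from h import *
c=cap('side','c'); a=c['pixels'][140:280,240:400,::-1]; cv2.imwrite('pics/c.png',cv2.resize(a,None,fx=4,fy=4,interpolation=2))
E
python3 to.py 475 -14 28 23.2
```

```text
t 2.83 pos [473.8 -11.8  45.8] yang 23.3 -> d cm [-0.25  0.03  1.78] yaw 0.1 j [-0.18 -0.12  2.11 -0.    1.15 -0.59] w 0.647 F [1.6 0.1 0.9]
```

View pics/c.png

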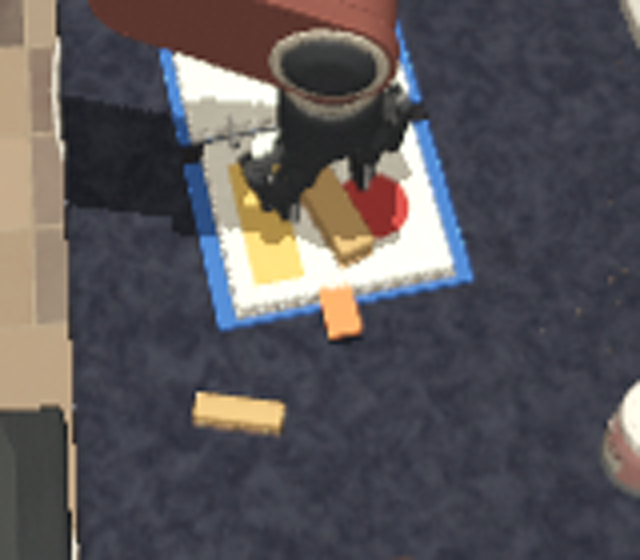

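The picture shows the open fingers straddling the weight (crop ~(335,215)), so I go down and grip.

Emit:
step_arm:
  deltas:
    - {"dx":-0.2,"dy":0,"dz":1,"yaw":0}
    - {"dx":-0.2,"dy":0,"dz":1.7,"yaw":0}
    - {"dx":-0.2,"dy":0,"dz":1.7,"yaw":0}

```text
clock: 3.2
tool_pos: [0.4751, -0.0137, 0.0292]
tool_rot: [0.55, 0.835, -0.0, -0.0]
ft_force: [0.4, -0.1, 0.3]
gripper_width: 0.645
finger_force: 0.0
```

Emit:
step_arm:
  deltas:
    - {"dx":0,"dy":0,"dz":0,"yaw":0}
    - {"dx":0,"dy":0,"dz":0,"yaw":0}
    - {"dx":0,"dy":0,"dz":0,"yaw":0}
    - {"dx":0,"dy":0,"dz":0,"yaw":0}
  gripper: 1.5

```text
clock: 3.7
tool_pos: [0.4757, -0.0138, 0.0299]
tool_rot: [0.55, 0.835, 0.0, 0.0]
ft_force: [-1.8, 0.6, 3.8]
gripper_width: 0.34
finger_force: 59.6
```

```bash
python3 to.py 520 -250 28 6.9
```

```text
t 3.7 pos [475.7 -13.8  29.9] yang 23.3 -> d cm [-23.45  -5.26   0.2 ] yaw 16.4 j [-0.19 -0.09  2.11  0.    1.12 -0.59] w 0.34 F [-1.8  0.6  3.8]
```

Emit:
step_arm:
  deltas:
    - {"dx":0,"dy":0,"dz":-2,"yaw":0}
    - {"dx":0,"dy":0,"dz":-5,"yaw":0}
    - {"dx":-3,"dy":-0.7,"dz":-7,"yaw":2}
    - {"dx":-8,"dy":-1.8,"dz":-7,"yaw":6}
    - {"dx":-13,"dy":-2.9,"dz":-7,"yaw":10}

```text
clock: 4.32
tool_pos: [0.4995, -0.1456, 0.0986]
tool_rot: [0.621, 0.784, -0.0, -0.0]
ft_force: [1.1, 0.5, -2.8]
gripper_width: 0.339
finger_force: 59.6
```

Emit:
step_arm:
  deltas:
    - {"dx":-4.6,"dy":-0.3,"dz":0,"yaw":3}
    - {"dx":-8,"dy":-0.5,"dz":0,"yaw":6.4}
    - {"dx":-10.5,"dy":-0.6,"dz":1,"yaw":6.4}
    - {"dx":-10.5,"dy":-0.6,"dz":1,"yaw":6.4}

```text
clock: 4.82
tool_pos: [0.5169, -0.2489, 0.0871]
tool_rot: [0.664, 0.747, -0.0, -0.002]
ft_force: [-0.1, 1.0, -2.6]
gripper_width: 0.344
finger_force: 59.7
```

```bash
python3 to.py 520 -250 4 6.9; python3 - <<'E'
from h import *
for n in ['side','top']:
    c=cap(n,'d'+n); W=cloud(c)
    x,y,z=np.moveaxis(W,-1,0); hsv=cv2.cvtColor(c['pixels'],cv2.COLOR_RGB2HSV)
    m=(x>.4)&(x<.64)&(y>-.36)&(y<-.15)&(z<.12)&(z>.012); P=W[m]; print(n,m.sum(),np.round(np.percentile(P,[2,50,98],axis=0),3).tolist())
    for o in r.outline_of(n,'weight'):
        P=W[o['mask']]; print(round(o['confidence'],2),o['at'],np.round(np.nanpercentile(P,[5,50,95],axis=0),3).tolist())
E
```

```text
t 4.83 pos [ 516.9 -248.9   87.1] yang 6.7 -> d cm [-0.16  0.32  8.31] yaw -0.2 j [-0.58  0.07  1.85 -0.    1.23 -0.7 ] w 0.344 F [-0.1  1.  -2.6]
side 503 [[0.401, -0.352, 0.015], [0.503, -0.289, 0.085], [0.625, -0.167, 0.114]]
0.75 [345.0, 263.8] [[0.506, -0.297, 0.085], [0.519, -0.276, 0.109], [0.534, -0.251, 0.113]]
0.65 [306.9, 294.4] [[0.351, -0.343, 0.001], [0.395, -0.328, 0.026], [0.439, -0.309, 0.03]]
0.54 [298.3, 246.8] [[0.363, -0.182, 0.002], [0.392, -0.171, 0.016], [0.421, -0.158, 0.02]]
top 300 [[0.403, -0.354, 0.015], [0.501, -0.254, 0.095], [0.629, -0.169, 0.117]]
0.63 [315.3, 219.5] [[0.363, -0.097, -0.001], [0.406, -0.048, 0.024], [0.479, 0.022, 0.035]]
0.6 [389.0, 228.1] [[0.344, -0.343, 0.001], [0.389, -0.324, 0.026], [0.441, -0.308, 0.033]]
0.43 [370.5, 192.4] [[0.497, -0.292, 0.089], [0.507, -0.226, 0.11], [0.525, -0.203, 0.116]]
```

Emit:
step_arm:
  deltas:
    - {"dx":0,"dy":0.3,"dz":3,"yaw":0}
    - {"dx":0,"dy":0.3,"dz":6,"yaw":0}
    - {"dx":0,"dy":0.3,"dz":7.3,"yaw":0}
    - {"dx":0,"dy":0.3,"dz":7.8,"yaw":0}
    - {"dx":0,"dy":0.3,"dz":7.8,"yaw":0}

```text
clock: 5.65
tool_pos: [0.5217, -0.248, 0.0121]
tool_rot: [0.663, 0.748, 0.0, 0.001]
ft_force: [-0.2, -0.4, -2.3]
gripper_width: 0.339
finger_force: 59.7
```

```bash
python3 to.py 520 -250 4 6.9
```

```text
t 5.65 pos [ 521.7 -248.    12.1] yang 6.9 -> d cm [-0.18 -0.19  0.81] yaw -0.0 j [-0.57  0.18  1.87  0.    1.09 -0.69] w 0.339 F [-0.2 -0.4 -2.3]
```

Emit:
step_arm:
  deltas:
    - {"dx":0,"dy":0,"dz":0.4,"yaw":0}
    - {"dx":0,"dy":0,"dz":0.7,"yaw":0}
    - {"dx":0,"dy":0,"dz":0.7,"yaw":0}

```text
clock: 6.02
tool_pos: [0.521, -0.2478, 0.0042]
tool_rot: [0.664, 0.748, -0.0, -0.0]
ft_force: [-0.3, 0.7, -3.0]
gripper_width: 0.342
finger_force: 59.7
```

Emit:
step_arm:
  deltas:
    - {"dx":0,"dy":0,"dz":0.1,"yaw":0}
    - {"dx":0,"dy":0,"dz":0.1,"yaw":0}

```text
clock: 6.28
tool_pos: [0.5212, -0.2479, 0.004]
tool_rot: [0.664, 0.748, -0.0, -0.0]
ft_force: [-3.4, 2.1, 4.1]
gripper_width: 0.338
finger_force: 60.5
```

Emit:
step_arm:
  deltas:
    - {"dx":0,"dy":0,"dz":0,"yaw":0}
    - {"dx":0,"dy":0,"dz":0,"yaw":0}
    - {"dx":0,"dy":0,"dz":-2,"yaw":0}
    - {"dx":0,"dy":0,"dz":-5,"yaw":0}
    - {"dx":0,"dy":0,"dz":-9,"yaw":0}
  gripper: 5.5

```text
clock: 6.9
tool_pos: [0.5209, -0.2477, 0.0948]
tool_rot: [0.664, 0.748, -0.0, -0.0]
ft_force: [1.1, -0.6, 0.9]
gripper_width: 0.639
finger_force: 0.0
```

```bash
python3 - <<'E'
from h import *
th=np.radians(6.9)
for n in ['side','top']:
    c=cap(n,'e'+n); W=cloud(c); px=c['pixels']
    hsv=cv2.cvtColor(px,cv2.COLOR_RGB2HSV);H,S,V=[hsv[...,i].astype(int) for i in range(3)]
    x,y,z=np.moveaxis(W,-1,0)
    m=(x>.42)&(x<.54)&(y>-.14)&(y<-.07)&(H<17)&(S>150)&(V>120); P=W[m]
    q=cv2.minAreaRect((P[:,:2]*1000).astype(np.float32)); print(n,'tab',m.sum(),np.round(np.median(P,0),3),q)
    m=(x>.44)&(x<.62)&(y>-.33)&(y<-.17)&(z>.018)&(z<.04); P=W[m]
    print('weight',m.sum(),np.round(np.median(P,0),3),cv2.minAreaRect((P[:,:2]*1000).astype(np.float32)))
    wht=(x>.33)&(x<.62)&(y>-.1)&(y<.36)&(S<70)&(V>150)&(z>.015)&(z<.035)
    k=cv2.connectedComponentsWithStats(wht.astype(np.uint8))
    for i in range(1,k[0]):
        if k[2][i,4]>300:
            P=W[k[1]==i]; q=cv2.minAreaRect((P[:,:2]*1000).astype(np.float32)); print('white',k[2][i,4],[np.round(a,1) for a in q])
E
python3 to.py 476.7 -107.4 60 6.9
```

```text
side tab 0 [nan nan nan] ((0.0, 0.0), (0.0, 0.0), 0.0)
weight 286 [ 0.522 -0.261  0.026] ((486.5159606933594, -271.76141357421875), (125.12937927246094, 78.18992614746094), 20.087514877319336)
white 1488 [array([453.5, 188.6]), array([180.5, 200.1]), np.float64(7.3)]
white 341 [array([500.4, -17.8]), array([ 65.7, 105.3]), np.float64(49.0)]
top tab 55 [ 0.475 -0.1    0.025] ((480.4365234375, -102.82304382324219), (36.40420913696289, 39.40956115722656), 73.73265838623047)
weight 187 [ 0.518 -0.247  0.028] ((521.332763671875, -247.3041229248047), (34.740421295166016, 99.29729461669922), 7.567080497741699)
t 7.0 pos [ 524.9 -250.2  100.7] yang 6.9 -> d cm [14.79 -3.11  3.93] yaw -0.0 j [-0.57  0.06  1.83  0.    1.24 -0.69] w 0.643 F [ 0.5 -0.4  0.7]
  return _methods._mean(a, axis=axis, dtype=dtype,
  ret = um.true_divide(
```

Emit:
step_arm:
  deltas:
    - {"dx":5,"dy":-1,"dz":0,"yaw":0}
    - {"dx":10,"dy":-2,"dz":1,"yaw":0}
    - {"dx":14.5,"dy":-2.7,"dz":3,"yaw":0}
    - {"dx":14.5,"dy":-2.7,"dz":3.5,"yaw":0}
    - {"dx":14.5,"dy":-2.7,"dz":3.5,"yaw":0}

```text
clock: 7.62
tool_pos: [0.4772, -0.1074, 0.0586]
tool_rot: [0.663, 0.748, -0.0, 0.0]
ft_force: [-1.0, -0.0, 0.5]
gripper_width: 0.643
finger_force: 0.0
```

```bash
python3 to.py 476.7 -107.4 6 6.9;python3 - <<'E'
from h import *
c=cap('side','f'); a=c['pixels'][140:280,240:400,::-1]; cv2.imwrite('pics/f.png',cv2.resize(a,None,fx=4,fy=4,interpolation=2))
E
python3 to.py 476.7 -107.4 6 6.9
```

```text
t 7.62 pos [ 477.2 -107.4   58.6] yang 6.9 -> d cm [ 0.01 -0.05  5.26] yaw -0.0 j [-0.37 -0.1   2.07 -0.    1.17 -0.49] w 0.643 F [-1.  -0.   0.5]
t 7.67 pos [ 477.8 -108.    59.2] yang 6.8 -> d cm [ 0.08 -0.11  5.32] yaw -0.1 j [-0.37 -0.1   2.07 -0.    1.17 -0.49] w 0.641 F [-1.1  0.2 -0.3]
```

View pics/f.png

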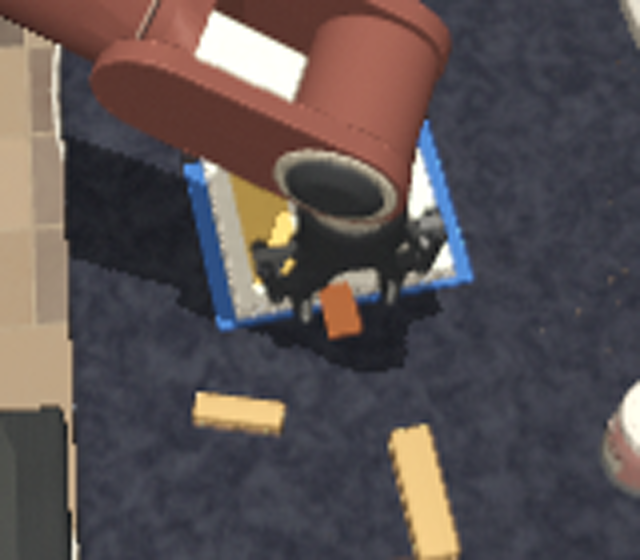

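The fingers straddle the orange tab (crop (341,308)), and the weight stands clear at (425,490). I descend and pinch.

Emit:
step_arm:
  deltas:
    - {"dx":0,"dy":-0.1,"dz":3,"yaw":0}
    - {"dx":0,"dy":-0.1,"dz":5,"yaw":0}
    - {"dx":0,"dy":-0.1,"dz":5.2,"yaw":0}
    - {"dx":0,"dy":-0.1,"dz":5.2,"yaw":0}

```text
clock: 8.18
tool_pos: [0.477, -0.1082, 0.0074]
tool_rot: [0.664, 0.748, 0.0, 0.001]
ft_force: [-0.0, 0.6, 0.1]
gripper_width: 0.642
finger_force: 0.0
```

Emit:
step_arm:
  deltas:
    - {"dx":0,"dy":0,"dz":0,"yaw":0}
    - {"dx":0,"dy":0,"dz":0,"yaw":0}
    - {"dx":0,"dy":0,"dz":0,"yaw":0}
    - {"dx":0,"dy":0,"dz":0,"yaw":0}
  gripper: 1.5

```text
clock: 8.68
tool_pos: [0.4771, -0.1077, 0.0075]
tool_rot: [0.663, 0.748, 0.0, 0.001]
ft_force: [0.3, -0.6, 5.5]
gripper_width: 0.283
finger_force: 58.8
```

```bash
python3 to.py 476.7 -107.4 6 6.9; python3 -c "
import numpy as np
for a in range(0,181,10):
  t=np.radians(a); print(a, np.round([18*(1-np.cos(t)), 18*np.sin(t)],1).tolist(),end='; ')"
```

```text
t 8.68 pos [ 477.1 -107.7    7.5] yang 6.9 -> d cm [ 0.04 -0.03  0.15] yaw -0.0 j [-0.37 -0.01  2.09 -0.    1.07 -0.49] w 0.283 F [ 0.3 -0.6  5.5]
0 [0.0, 0.0]; 10 [0.3, 3.1]; 20 [1.1, 6.2]; 30 [2.4, 9.0]; 40 [4.2, 11.6]; 50 [6.4, 13.8]; 60 [9.0, 15.6]; 70 [11.8, 16.9]; 80 [14.9, 17.7]; 90 [18.0, 18.0]; 100 [21.1, 17.7]; 110 [24.2, 16.9]; 120 [27.0, 15.6]; 130 [29.6, 13.8]; 140 [31.8, 11.6]; 150 [33.6, 9.0]; 160 [34.9, 6.2]; 170 [35.7, 3.1]; 180 [36.0, 0.0];
```

Emit:
step_arm:
  deltas:
    - {"dx":0.3,"dy":0,"dz":-3.1,"yaw":0}
    - {"dx":1.1,"dy":0,"dz":-6.2,"yaw":0}
    - {"dx":2.4,"dy":0,"dz":-9,"yaw":0}
    - {"dx":4.2,"dy":0,"dz":-11.6,"yaw":0}
    - {"dx":6.4,"dy":0,"dz":-13.8,"yaw":0}

```text
clock: 9.3
tool_pos: [0.4689, -0.0422, 0.1438]
tool_rot: [0.664, 0.748, 0.002, 0.0]
ft_force: [9.9, 6.6, -11.5]
gripper_width: 0.278
finger_force: 59.4
```

Emit:
step_arm:
  deltas:
    - {"dx":0,"dy":0,"dz":0,"yaw":0}

```text
clock: 9.43
tool_pos: [0.469, -0.0413, 0.1443]
tool_rot: [0.662, 0.749, 0.002, 0.0]
ft_force: [4.9, 4.2, -6.0]
gripper_width: 0.279
finger_force: 60.9
```

```bash
python3 to.py 469 -44 145.5 6.9;python3 - <<'E'
from h import *
c=cap('side','g'); a=c['pixels'][90:270,220:420,::-1]; cv2.imwrite('pics/g.png',cv2.resize(a,None,fx=3,fy=3,interpolation=2))
E
```

```text
t 9.43 pos [469.  -41.3 144.3] yang 7.0 -> d cm [-0.27 -0.03 -0.12] yaw 0.1 j [-0.25 -0.26  2.05  0.    1.35 -0.37] w 0.279 F [ 4.9  4.2 -6. ]
```

View pics/g.png

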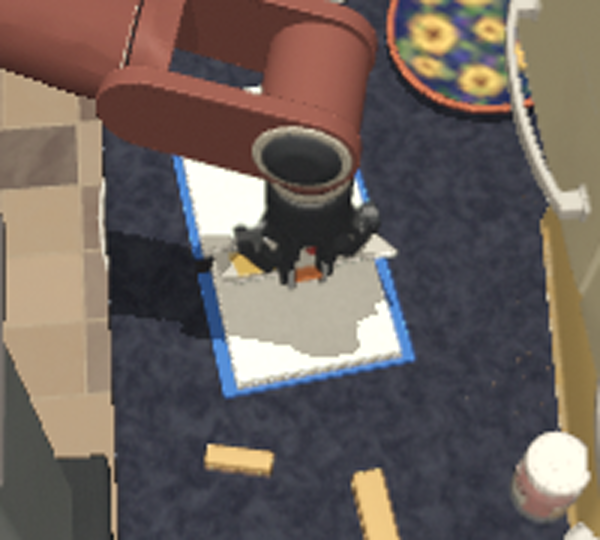

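The leaf is up about 50°, still held by the tab at crop (307,270). I continue the swing.

Emit:
step_arm:
  deltas:
    - {"dx":2.6,"dy":0,"dz":-1.8,"yaw":0}
    - {"dx":5.4,"dy":0,"dz":-3.1,"yaw":0}
    - {"dx":8.5,"dy":0,"dz":-3.9,"yaw":0}
    - {"dx":11.6,"dy":0,"dz":-4.2,"yaw":0}
    - {"dx":14.7,"dy":0,"dz":-3.9,"yaw":0}

```text
clock: 10.1
tool_pos: [0.4507, 0.1032, 0.1837]
tool_rot: [0.664, 0.748, 0.0, 0.0]
ft_force: [0.5, -0.6, 0.6]
gripper_width: 0.171
finger_force: 0.0
```

```bash
python3 - <<'E'
import numpy as np
# expected TCP along arc relative to grasp start (477.1,-107.7,7.0)
th=np.radians(7);yh=np.array([-np.sin(th),np.cos(th)])
for a in (100,150,165):
  t=np.radians(a);p=np.array([477.1,-107.7])+180*(1-np.cos(t))*yh;print(a,p.round(1),7+180*np.sin(t))
E
python3 to.py 452 101 184 7
```

```text
100 [451.4 102. ] 184.26539554219744
150 [436.2 225.7] 96.99999999999999
165 [434.  243.5] 53.587428118453786
t 10.1 pos [450.7 103.2 183.7] yang 6.9 -> d cm [-0.24  0.1  -0.03] yaw -0.1 j [ 0.06 -0.32  2.03 -0.    1.43 -0.06] w 0.171 F [ 0.5 -0.6  0.6]
```

```bash
python3 - <<'E'
from h import *
th=np.radians(7);ims=[]
for n in ['side','top']:
    c=cap(n,'i'+n); W=cloud(c); hsv=cv2.cvtColor(c['pixels'],cv2.COLOR_RGB2HSV);H,S,V=[hsv[...,i].astype(int) for i in range(3)]
    d=W-np.array([.465,.0725,0]); bx=d[...,0]*np.cos(th)+d[...,1]*np.sin(th); by=-d[...,0]*np.sin(th)+d[...,1]*np.cos(th); z=W[...,2]
    o=(abs(bx+.01)<.04)&(abs(by)<.21)&(H<17)&(S>150)&(V>70)&(z>.03); print(n,o.sum(), np.round([np.median(q[o]) for q in(bx,by,z)],3))
    m=(abs(bx)<.09)&(z>.045)&(np.hypot(by,z-.024)<.165)&(by<.15); ang=np.degrees(np.arctan2(z-.024,-by))[m]; print(m.sum(),np.histogram(ang,np.arange(0,181,10))[0])
    a=c['pixels'][90:270,220:420,::-1] if n=='side' else c['pixels'][150:270,220:360,::-1]; ims.append(cv2.resize(a,(400,360),interpolation=2))
cv2.imwrite('pics/i.png',np.hstack(ims))
E
```

```text
side 56 [-0.008 -0.009  0.196]
1226 [   0    0    0    0    0    0    0    0 1167   59    0    0    0    0
    0    0    0    0]
top 16 [-0.023 -0.007  0.32 ]
76 [ 0  0  0  0  0  0  0  0 72  4  0  0  0  0  0  0  0  0]
```

View pics/i.png

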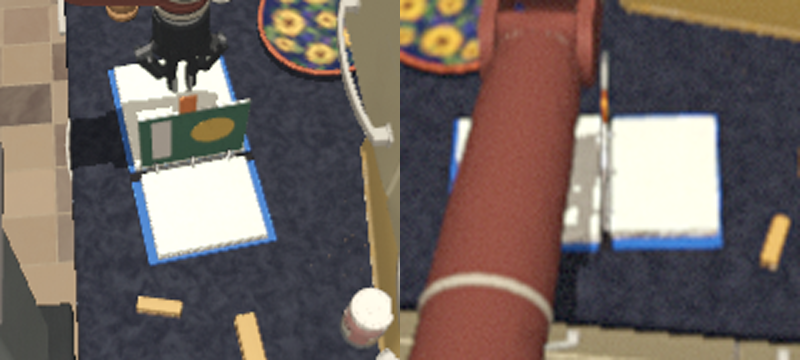

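Emit:
step_arm:
  deltas:
    - {"dx":0,"dy":0,"dz":-3,"yaw":0}
    - {"dx":0,"dy":0,"dz":-5.5,"yaw":0}
    - {"dx":-2.5,"dy":0,"dz":-5.5,"yaw":0}
    - {"dx":-4,"dy":0,"dz":-5.5,"yaw":0}
    - {"dx":-4,"dy":0,"dz":-5.5,"yaw":0}
  gripper: 5.5

```text
clock: 10.82
tool_pos: [0.4553, 0.0615, 0.2375]
tool_rot: [0.664, 0.747, -0.0, -0.001]
ft_force: [-0.2, 0.4, -0.0]
gripper_width: 0.645
finger_force: 0.0
```

```bash
python3 to.py 456.2 62.4 185 7
```

```text
t 10.82 pos [455.3  61.5 237.5] yang 6.7 -> d cm [0.08 0.11 5.25] yaw -0.3 j [-0.03 -0.36  1.97  0.    1.53 -0.15] w 0.645 F [-0.2  0.4 -0. ]
```

Emit:
step_arm:
  deltas:
    - {"dx":0,"dy":0.1,"dz":3,"yaw":0}
    - {"dx":0,"dy":0.1,"dz":5.2,"yaw":0}
    - {"dx":0,"dy":0.1,"dz":5.2,"yaw":0}

```text
clock: 11.2
tool_pos: [0.4548, 0.063, 0.1836]
tool_rot: [0.663, 0.748, -0.002, -0.002]
ft_force: [0.5, -0.1, -0.1]
gripper_width: 0.646
finger_force: 0.0
```

Emit:
step_arm:
  deltas:
    - {"dx":0,"dy":0,"dz":0,"yaw":0}
    - {"dx":0,"dy":0,"dz":0,"yaw":0}
    - {"dx":0,"dy":0,"dz":0,"yaw":0}
    - {"dx":0,"dy":0,"dz":0,"yaw":0}
  gripper: 1.5

```text
clock: 11.7
tool_pos: [0.4571, 0.0627, 0.1878]
tool_rot: [0.663, 0.748, 0.001, 0.001]
ft_force: [-2.8, 0.1, 5.3]
gripper_width: 0.288
finger_force: 59.1
```

```bash
python3 to.py 456.2 62.4 185 7; python3 -c "
import numpy as np
b=np.radians(87)
for a in range(97,180,10):
  t=np.radians(a); print(a, np.round([18*(np.cos(b)-np.cos(t)), -18*(np.sin(t)-np.sin(b))],1).tolist(),end='; ')"
```

```text
t 11.7 pos [457.1  62.7 187.8] yang 6.9 -> d cm [-0.01 -0.09  0.28] yaw -0.1 j [-0.03 -0.33  2.03 -0.    1.44 -0.15] w 0.288 F [-2.8  0.1  5.3]
97 [3.1, 0.1]; 107 [6.2, 0.8]; 117 [9.1, 1.9]; 127 [11.8, 3.6]; 137 [14.1, 5.7]; 147 [16.0, 8.2]; 157 [17.5, 10.9]; 167 [18.5, 13.9]; 177 [18.9, 17.0];
```

Emit:
step_arm:
  deltas:
    - {"dx":1.5,"dy":0,"dz":0,"yaw":0}
    - {"dx":3.1,"dy":0,"dz":0.1,"yaw":0}
    - {"dx":4.7,"dy":0,"dz":0.4,"yaw":0}
    - {"dx":6.2,"dy":0,"dz":0.8,"yaw":0}
    - {"dx":6.2,"dy":0,"dz":0.8,"yaw":0}

```text
clock: 12.32
tool_pos: [0.4497, 0.1249, 0.1803]
tool_rot: [0.663, 0.749, 0.001, 0.001]
ft_force: [-3.1, -0.3, 7.8]
gripper_width: 0.28
finger_force: 61.8
```

Emit:
step_arm:
  deltas:
    - {"dx":1.5,"dy":0,"dz":0.5,"yaw":0}
    - {"dx":2.9,"dy":0,"dz":1.1,"yaw":0}
    - {"dx":4.3,"dy":0,"dz":1.9,"yaw":0}
    - {"dx":5.6,"dy":0,"dz":2.8,"yaw":0}
    - {"dx":5.6,"dy":0,"dz":2.8,"yaw":0}

```text
clock: 12.95
tool_pos: [0.4431, 0.1815, 0.1522]
tool_rot: [0.663, 0.749, 0.002, 0.0]
ft_force: [-3.4, 3.1, 9.2]
gripper_width: 0.284
finger_force: 58.5
```

Emit:
step_arm:
  deltas:
    - {"dx":1.2,"dy":0,"dz":1,"yaw":0}
    - {"dx":2.3,"dy":0,"dz":2.1,"yaw":0}
    - {"dx":3.3,"dy":0,"dz":3.3,"yaw":0}
    - {"dx":4.2,"dy":0,"dz":4.6,"yaw":0}
    - {"dx":4.2,"dy":0,"dz":4.6,"yaw":0}

```text
clock: 13.58
tool_pos: [0.4382, 0.2237, 0.1055]
tool_rot: [0.663, 0.749, 0.002, -0.0]
ft_force: [-2.7, 5.4, 5.4]
gripper_width: 0.286
finger_force: 62.0
```

Emit:
step_arm:
  deltas:
    - {"dx":0.8,"dy":0,"dz":1.3,"yaw":0}
    - {"dx":1.5,"dy":0,"dz":2.7,"yaw":0}
    - {"dx":2,"dy":0,"dz":4.2,"yaw":0}
    - {"dx":2.5,"dy":0,"dz":5.8,"yaw":0}
    - {"dx":2.6,"dy":0,"dz":6.6,"yaw":0}

```text
clock: 14.2
tool_pos: [0.4351, 0.2495, 0.0391]
tool_rot: [0.663, 0.748, 0.002, -0.001]
ft_force: [-2.9, 8.6, 6.4]
gripper_width: 0.284
finger_force: 64.8
```

Emit:
step_arm:
  deltas:
    - {"dx":0,"dy":0,"dz":0,"yaw":0}
    - {"dx":0,"dy":0,"dz":0,"yaw":0}
    - {"dx":0,"dy":0,"dz":-3,"yaw":0}
    - {"dx":0,"dy":0,"dz":-6,"yaw":0}
    - {"dx":0,"dy":0,"dz":-6,"yaw":0}
  gripper: 5.5

```text
clock: 14.82
tool_pos: [0.4366, 0.2479, 0.1014]
tool_rot: [0.664, 0.748, 0.003, 0.002]
ft_force: [0.0, -0.7, -0.3]
gripper_width: 0.65
finger_force: 0.0
```

```bash
python3 - <<'E'
from h import *
th=np.radians(7)
for n in ['side','top']:
    c=cap(n,'k'+n); W=cloud(c)
    d=W-np.array([.465,.0725,0]); bx=d[...,0]*np.cos(th)+d[...,1]*np.sin(th); by=-d[...,0]*np.sin(th)+d[...,1]*np.cos(th); z=W[...,2]
    m=(abs(bx)<.075)&(by>.03)&(by<.15)&(z<.06)
    if m.sum()>20: A=np.polyfit(by[m],z[m],1); print(n,m.sum(),A,np.polyval(A,[0,.18]),np.degrees(np.arctan(A[0])))
E
python3 to.py 443 251 105 7
```

```text
side 1556 [0.21793074 0.02397119] [0.02397119 0.06319872] 12.294283254409308
top 829 [0.2214121  0.02533935] [0.02533935 0.06519353] 12.484568038224845
t 14.93 pos [434.3 247.1  98.1] yang 6.8 -> d cm [ 0.29  0.91 -0.69] yaw -0.2 j [ 0.37 -0.13  2.02 -0.    1.25  0.25] w 0.645 F [-0.5  0.4 -0.6]
```

The leaf is at about 168° (12° above flat). I close the fingers and press the tab down.

Emit:
step_arm:
  deltas:
    - {"dx":0,"dy":0,"dz":0,"yaw":0}
    - {"dx":0,"dy":0,"dz":0,"yaw":0}
    - {"dx":0,"dy":0,"dz":2,"yaw":0}
    - {"dx":0,"dy":0,"dz":4,"yaw":0}
  gripper: 0

```text
clock: 15.42
tool_pos: [0.4342, 0.2473, 0.0575]
tool_rot: [0.664, 0.748, -0.0, -0.0]
ft_force: [-0.1, -0.2, 0.1]
gripper_width: 0.001
finger_force: 0.1
```

Emit:
step_arm:
  deltas:
    - {"dx":0,"dy":0,"dz":1.2,"yaw":0}
    - {"dx":0,"dy":0,"dz":2.2,"yaw":0}
    - {"dx":0,"dy":0,"dz":3,"yaw":0}
    - {"dx":0,"dy":0,"dz":3,"yaw":0}

```text
clock: 15.92
tool_pos: [0.434, 0.2472, 0.0278]
tool_rot: [0.664, 0.748, -0.0, -0.0]
ft_force: [0.3, -0.2, -0.1]
gripper_width: 0.001
finger_force: 0.0
```

Emit:
step_arm:
  deltas:
    - {"dx":0,"dy":0,"dz":0.1,"yaw":0}
    - {"dx":0,"dy":0,"dz":0.2,"yaw":0}
    - {"dx":0,"dy":0,"dz":0.2,"yaw":0}

```text
clock: 16.3
tool_pos: [0.4346, 0.2474, 0.0266]
tool_rot: [0.664, 0.748, 0.0, 0.0]
ft_force: [1.1, -0.1, 0.4]
gripper_width: -0.002
finger_force: 0.1
```

Emit:
step_arm:
  deltas:
    - {"dx":0,"dy":0,"dz":0.1,"yaw":0}
    - {"dx":0,"dy":0,"dz":0.2,"yaw":0}
    - {"dx":0,"dy":0,"dz":0.2,"yaw":0}

```text
clock: 16.68
tool_pos: [0.4348, 0.2475, 0.0257]
tool_rot: [0.663, 0.748, -0.0, 0.0]
ft_force: [-4.1, -1.5, 8.1]
gripper_width: 0.002
finger_force: 4.4
```

Emit:
step_arm:
  deltas:
    - {"dx":0,"dy":0,"dz":-3,"yaw":0}
    - {"dx":-3,"dy":0,"dz":-7,"yaw":0}
    - {"dx":-8,"dy":0,"dz":-9,"yaw":0}
    - {"dx":-14,"dy":0,"dz":-9,"yaw":0}
    - {"dx":-20,"dy":0,"dz":-9,"yaw":0}
  gripper: 5.5

```text
clock: 17.3
tool_pos: [0.4585, 0.0471, 0.115]
tool_rot: [0.663, 0.748, 0.001, 0.001]
ft_force: [0.6, 1.5, -0.6]
gripper_width: 0.647
finger_force: 0.0
```

```bash
cat > leaf.py <<'E'
from h import *
th=np.radians(7)
for n in ['side','top']:
    c=cap(n,'l'+n); W=cloud(c); hsv=cv2.cvtColor(c['pixels'],cv2.COLOR_RGB2HSV);H,S,V=[hsv[...,i].astype(int) for i in range(3)]
    d=W-np.array([.465,.0725,0]); bx=d[...,0]*np.cos(th)+d[...,1]*np.sin(th); by=-d[...,0]*np.sin(th)+d[...,1]*np.cos(th); z=W[...,2]
    g=(abs(bx)<.12)&(by>0)&(by<.2)&(z<.06)&(H>35)&(H<95)&(S>50)
    if g.sum()>20: print(n,'green',g.sum(),np.round([np.percentile(bx[g],[1,99]),np.percentile(by[g],[1,99]),np.percentile(z[g],[5,95])],3).tolist(),'rect',cv2.minAreaRect((W[g][:,:2]*1000).astype(np.float32)))
    m=(abs(bx)<.075)&(by>.03)&(by<.15)&(z<.06)
    if m.sum()>20: A=np.polyfit(by[m],z[m],1); print(n,m.sum(),np.polyval(A,[0,.18]),np.degrees(np.arctan(A[0])))
E
python3 leaf.py; python3 to.py 521 -248 110 7
```

```text
side green 625 [[-0.08, 0.083], [0.013, 0.152], [0.021, 0.028]] rect ((457.0263977050781, 154.42401123046875), (166.4899139404297, 145.44891357421875), 5.883276462554932)
side 490 [0.0242897  0.02472582] 0.13882245226383097
top green 24 [[-0.107, 0.08], [0.005, 0.152], [0.021, 0.033]] rect ((445.9129638671875, 139.03970336914062), (242.73504638671875, 38.83708953857422), 47.72495651245117)
t 17.4 pos [458.8  44.2 114.7] yang 6.4 -> d cm [-29.73   2.89   0.53] yaw -0.6 j [-0.06 -0.25  2.1  -0.    1.3  -0.18] w 0.637 F [-0.3 -0.4 -0.1]
```

The leaf lies flat (0.1°) with its green face up. I go back for the weight.

Emit:
step_arm:
  deltas:
    - {"dx":-6,"dy":0.5,"dz":0,"yaw":0}
    - {"dx":-12,"dy":1.1,"dz":0,"yaw":0}
    - {"dx":-18,"dy":1.7,"dz":0,"yaw":0}
    - {"dx":-24,"dy":2.3,"dz":0,"yaw":0}
    - {"dx":-29.5,"dy":2.7,"dz":0,"yaw":0}

```text
clock: 18.02
tool_pos: [0.5208, -0.2422, 0.1141]
tool_rot: [0.663, 0.748, 0.0, -0.0]
ft_force: [0.3, 0.5, 0.8]
gripper_width: 0.649
finger_force: 0.0
```

Emit:
step_arm:
  deltas:
    - {"dx":0,"dy":0,"dz":1,"yaw":0}
    - {"dx":0,"dy":0,"dz":5,"yaw":0}
    - {"dx":0,"dy":0,"dz":6,"yaw":0}
    - {"dx":0,"dy":0,"dz":6,"yaw":0}

```text
clock: 18.52
tool_pos: [0.5197, -0.2394, 0.0533]
tool_rot: [0.663, 0.749, -0.0, -0.001]
ft_force: [-0.2, -0.7, 0.3]
gripper_width: 0.647
finger_force: 0.0
```

```bash
python3 to.py 521 -248 5 7
```

```text
t 18.52 pos [ 519.7 -239.4   53.3] yang 6.9 -> d cm [-0.88  0.03  4.83] yaw -0.1 j [-0.56  0.11  1.87  0.    1.17 -0.68] w 0.647 F [-0.2 -0.7  0.3]
```

Emit:
step_arm:
  deltas:
    - {"dx":-0.8,"dy":0,"dz":2.5,"yaw":0}
    - {"dx":-0.8,"dy":0,"dz":4.7,"yaw":0}
    - {"dx":-0.8,"dy":0,"dz":4.7,"yaw":0}

```text
clock: 18.9
tool_pos: [0.5209, -0.248, 0.007]
tool_rot: [0.663, 0.748, -0.0, -0.001]
ft_force: [0.1, 0.2, -0.1]
gripper_width: 0.644
finger_force: 0.0
```

Emit:
step_arm:
  deltas:
    - {"dx":0,"dy":0,"dz":0,"yaw":0}
    - {"dx":0,"dy":0,"dz":0,"yaw":0}
    - {"dx":0,"dy":0,"dz":0,"yaw":0}
    - {"dx":0,"dy":0,"dz":0,"yaw":0}
  gripper: 1.5

```text
clock: 19.4
tool_pos: [0.5228, -0.2496, 0.0097]
tool_rot: [0.663, 0.748, 0.0, 0.002]
ft_force: [0.6, 1.3, 6.3]
gripper_width: 0.335
finger_force: 62.4
```

```bash
python3 to.py 454.6 156.9 110 97
```

```text
t 19.4 pos [ 522.8 -249.6    9.7] yang 6.9 -> d cm [ 41.16  -1.88 -10.12] yaw 89.9 j [-0.57  0.18  1.87  0.    1.08 -0.69] w 0.335 F [0.6 1.3 6.3]
```

Emit:
step_arm:
  deltas:
    - {"dx":0,"dy":0,"dz":-4,"yaw":0}
    - {"dx":0,"dy":0,"dz":-10,"yaw":0}
    - {"dx":4,"dy":-0.2,"dz":-10,"yaw":0}
    - {"dx":9,"dy":-0.4,"dz":-10,"yaw":0}
    - {"dx":14,"dy":-0.6,"dz":-10,"yaw":0}

```text
clock: 20.02
tool_pos: [0.4977, -0.1092, 0.107]
tool_rot: [0.664, 0.748, 0.0, -0.0]
ft_force: [0.8, -0.0, -3.0]
gripper_width: 0.336
finger_force: 61.4
```

Emit:
step_arm:
  deltas:
    - {"dx":5,"dy":-0.2,"dz":0,"yaw":0}
    - {"dx":10,"dy":-0.5,"dz":0,"yaw":0}
    - {"dx":15,"dy":-0.7,"dz":0,"yaw":0}
    - {"dx":20,"dy":-1,"dz":0,"yaw":0}
    - {"dx":25,"dy":-1.2,"dz":0,"yaw":0}

```text
clock: 20.65
tool_pos: [0.4557, 0.1377, 0.107]
tool_rot: [0.664, 0.748, -0.0, -0.0]
ft_force: [1.1, 0.3, -2.4]
gripper_width: 0.337
finger_force: 61.4
```

Emit:
step_arm:
  deltas:
    - {"dx":2,"dy":0,"dz":0,"yaw":8}
    - {"dx":2,"dy":0,"dz":0,"yaw":18}
    - {"dx":2,"dy":0,"dz":0,"yaw":28}
    - {"dx":2,"dy":0,"dz":0,"yaw":37}
    - {"dx":2,"dy":0,"dz":0,"yaw":45}

```text
clock: 21.28
tool_pos: [0.4537, 0.156, 0.1068]
tool_rot: [0.9, 0.435, -0.0, -0.0]
ft_force: [-0.3, 0.3, -3.0]
gripper_width: 0.334
finger_force: 61.3
```

Emit:
step_arm:
  deltas:
    - {"dx":0,"dy":0,"dz":0,"yaw":10}
    - {"dx":0,"dy":0,"dz":0,"yaw":20}
    - {"dx":0,"dy":0,"dz":0,"yaw":30}
    - {"dx":0,"dy":0,"dz":0,"yaw":38}
    - {"dx":0,"dy":0,"dz":0,"yaw":45}

```text
clock: 21.9
tool_pos: [0.4537, 0.156, 0.1068]
tool_rot: [0.998, 0.058, -0.0, 0.0]
ft_force: [1.3, -0.4, -2.3]
gripper_width: 0.335
finger_force: 61.3
```

```bash
python3 - <<'E'
from h import *
th=np.radians(7)
for n in ['side','top']:
    c=cap(n,'m'+n); W=cloud(c)
    for o in r.outline_of(n,'weight'):
        P=W[o['mask']]; P=P[P[:,0]>0]; T=P[P[:,2]>np.percentile(P[:,2],90)-.008]; print(n,round(o['confidence'],2),o['at'],np.round(np.nanpercentile(P,[5,50,95],axis=0),3).tolist(), cv2.minAreaRect((T[:,:2]*1000).astype(np.float32)))
E
python3 to.py 454.6 156.9 40 97
```

```text
side 0.89 [303.0, 295.8] [[0.35, -0.344, -0.001], [0.392, -0.328, 0.025], [0.438, -0.308, 0.03]] ((394.83380126953125, -325.4256896972656), (99.40536499023438, 30.43260955810547), 9.64976692199707)
side 0.74 [297.2, 242.9] [[0.362, -0.181, -0.0], [0.389, -0.172, 0.016], [0.419, -0.158, 0.02]] ((392.02801513671875, -168.8063507080078), (20.62245750427246, 66.96155548095703), 77.59977722167969)
side 0.66 [304.0, 137.1] [[0.41, 0.138, 0.098], [0.439, 0.147, 0.121], [0.502, 0.167, 0.126]] ((455.58154296875, 155.45167541503906), (98.96269226074219, 34.30610275268555), 6.237360954284668)
top 0.62 [349.4, 227.3] [[0.359, -0.18, 0.013], [0.386, -0.169, 0.018], [0.416, -0.159, 0.024]] ((387.00384521484375, -169.1352081298828), (18.379817962646484, 61.454734802246094), 75.09992980957031)
top 0.59 [391.9, 230.3] [[0.345, -0.343, 0.005], [0.39, -0.324, 0.026], [0.435, -0.309, 0.033]] ((391.04840087890625, -326.9627685546875), (100.9366683959961, 30.105802536010742), 8.844319343566895)
t 22.1 pos [454. 156. 107.] yang -83.0 -> d cm [ 0.08 -0.08  6.7 ] yaw -0.0 j [ 0.18 -0.19  2.06 -0.    1.27  1.62] w 0.34 F [ 0.2 -0.8 -3.8]
```

Emit:
step_arm:
  deltas:
    - {"dx":0.1,"dy":-0.1,"dz":3,"yaw":0}
    - {"dx":0.1,"dy":-0.1,"dz":5.5,"yaw":0}
    - {"dx":0.1,"dy":-0.1,"dz":6.6,"yaw":0}
    - {"dx":0.1,"dy":-0.1,"dz":6.8,"yaw":0}
    - {"dx":0.1,"dy":-0.1,"dz":6.8,"yaw":0}

```text
clock: 22.72
tool_pos: [0.456, 0.1573, 0.0402]
tool_rot: [0.998, 0.06, 0.001, -0.0]
ft_force: [-0.2, -0.1, -3.5]
gripper_width: 0.329
finger_force: 61.4
```

Emit:
step_arm:
  deltas:
    - {"dx":0,"dy":0,"dz":0.2,"yaw":0}
    - {"dx":0,"dy":0,"dz":0.3,"yaw":0}
    - {"dx":0,"dy":0,"dz":0.3,"yaw":0}

```text
clock: 23.1
tool_pos: [0.4553, 0.1572, 0.0365]
tool_rot: [0.998, 0.06, 0.0, -0.0]
ft_force: [-0.4, 0.7, -2.4]
gripper_width: 0.332
finger_force: 61.4
```

Emit:
step_arm:
  deltas:
    - {"dx":0,"dy":0,"dz":0.1,"yaw":0}
    - {"dx":0,"dy":0,"dz":0.2,"yaw":0}
    - {"dx":0,"dy":0,"dz":0.2,"yaw":0}

```text
clock: 23.48
tool_pos: [0.4555, 0.1572, 0.0355]
tool_rot: [0.998, 0.06, -0.0, 0.0]
ft_force: [-4.7, -0.4, 6.5]
gripper_width: 0.335
finger_force: 62.6
```

Contact is made, so I release and retreat straight up.

Emit:
step_arm:
  deltas:
    - {"dx":0,"dy":0,"dz":0,"yaw":0}
    - {"dx":0,"dy":0,"dz":0,"yaw":0}
    - {"dx":0,"dy":0,"dz":-2,"yaw":0}
    - {"dx":0,"dy":0,"dz":-6,"yaw":0}
    - {"dx":0,"dy":0,"dz":-11,"yaw":0}
  gripper: 5.5

```text
clock: 24.1
tool_pos: [0.4543, 0.157, 0.1442]
tool_rot: [0.998, 0.06, -0.001, 0.0]
ft_force: [0.8, -1.1, -0.0]
gripper_width: 0.644
finger_force: 0.0
```

```bash
python3 to.py 465 -80 200 -83
```

```text
t 24.1 pos [454.3 157.  144.2] yang -83.1 -> d cm [-1.78 23.65 -5.57] yaw -0.1 j [ 0.18 -0.23  2.03 -0.    1.35  1.63] w 0.644 F [ 0.8 -1.1 -0. ]
```

Move aside for a clear view.

Emit:
step_arm:
  deltas:
    - {"dx":0,"dy":5,"dz":-2,"yaw":0}
    - {"dx":-1,"dy":11,"dz":-4,"yaw":0}
    - {"dx":-1,"dy":17,"dz":-5,"yaw":0}
    - {"dx":-1,"dy":23,"dz":-5,"yaw":0}
    - {"dx":-1,"dy":28,"dz":-5,"yaw":0}

```text
clock: 24.72
tool_pos: [0.479, -0.1244, 0.1948]
tool_rot: [0.998, 0.059, 0.001, 0.0]
ft_force: [0.3, 0.9, 0.3]
gripper_width: 0.64
finger_force: 0.0
```

```bash
python3 leaf.py; python3 - <<'E'
from h import *
c=cap('side','n'); W=cloud(c); x,y,z=np.moveaxis(W,-1,0)
m=(x>.36)&(x<.55)&(y>.09)&(y<.22)&(z>.046)&(z<.065); P=W[m]; print(m.sum(),np.round(np.median(P,0),3),cv2.minAreaRect((P[:,:2]*1000).astype(np.float32)))
for t in ['pepper_mill','spice_jar','egg_timer','mug']:
    o=r.outline_of('side',t)
    if o: print(t,o[0]['confidence'],o[0]['at'],np.round(np.nanmedian(W[o[0]['mask']],0),3))
cv2.imwrite('pics/n.png',cv2.resize(c['pixels'][30:330,200:440,::-1],None,fx=2,fy=2,interpolation=2))
E
```

```text
side green 170 [[-0.08, 0.032], [0.012, 0.155], [0.021, 0.028]] rect ((427.002197265625, 153.39254760742188), (166.3784942626953, 82.25011444091797), 79.14586639404297)
side 100 [0.02419    0.02464725] 0.1455466257176721
top green 112 [[0.019, 0.081], [0.094, 0.152], [0.02, 0.032]] rect ((496.7276611328125, 198.93861389160156), (67.40101623535156, 58.665992736816406), 9.6075439453125)
top 92 [0.03726846 0.02199047] -4.85150501334739
0 [nan nan nan] ((0.0, 0.0), (0.0, 0.0), 0.0)
pepper_mill 0.95 [280.6, 71.7] [0.373 0.405 0.125]
spice_jar 0.49 [296.7, 76.6] [0.445 0.423 0.075]
egg_timer 0.53 [330.2, 84.2] [0.554 0.43  0.033]
mug 0.84 [319.2, 373.0] [ 0.414 -0.54   0.01 ]
  return _methods._mean(a, axis=axis, dtype=dtype,
  ret = um.true_divide(
```

View pics/n.png

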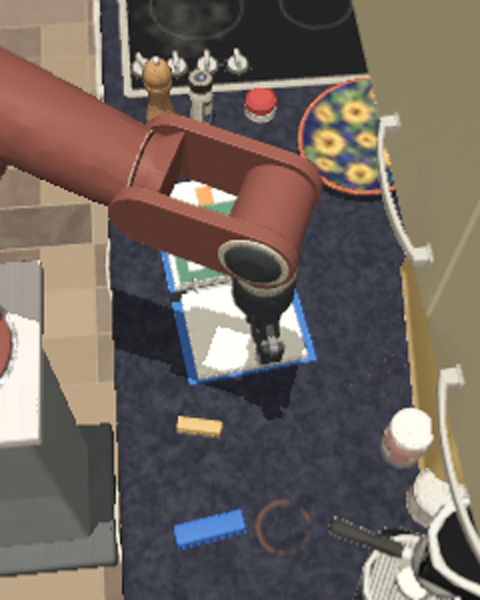

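The arm hides the weight (around crop (215,230)). I move further right and look again.

Emit:
step_arm:
  deltas:
    - {"dx":0,"dy":6,"dz":0,"yaw":0}
    - {"dx":0,"dy":12,"dz":0,"yaw":0}
    - {"dx":0,"dy":17,"dz":0,"yaw":0}
    - {"dx":0,"dy":17,"dz":0,"yaw":0}

```text
clock: 25.58
tool_pos: [0.4995, -0.2922, 0.1942]
tool_rot: [0.998, 0.059, -0.0, 0.0]
ft_force: [-0.6, 1.1, 0.1]
gripper_width: 0.644
finger_force: 0.0
```

```bash
python3 leaf.py; python3 - <<'E'
from h import *
ims=[]
for n in ['side','top']:
    c=cap(n,'o'+n); W=cloud(c); x,y,z=np.moveaxis(W,-1,0)
    m=(x>.36)&(x<.55)&(y>.09)&(y<.22)&(z>.046)&(z<.065); P=W[m]; print(n,m.sum(),np.round(np.median(P,0),3),cv2.minAreaRect((P[:,:2]*1000).astype(np.float32)))
    a=c['pixels'][90:270,220:420,::-1] if n=='side' else c['pixels'][150:270,190:330,::-1]; ims.append(cv2.resize(a,(400,360),interpolation=2))
cv2.imwrite('pics/p.png',np.hstack(ims)); print(r.observe()['clock'])
E
```

```text
side green 393 [[-0.048, 0.084], [0.049, 0.155], [0.02, 0.028]] rect ((466.99664306640625, 173.24884033203125), (142.0930938720703, 115.41596221923828), 4.4445109367370605)
side 505 [0.06326836 0.01360169] -15.425562280963547
top green 44 [[0.053, 0.082], [0.108, 0.151], [0.022, 0.031]] rect ((514.6758422851562, 209.11907958984375), (30.013139724731445, 44.38227844238281), 3.298982858657837)
top 25 [0.01892229 0.02873724] 3.1211057904138517
side 118 [0.479 0.164 0.052] ((462.5484313964844, 159.12608337402344), (90.72418975830078, 28.892194747924805), 3.8021583557128906)
top 0 [nan nan nan] ((0.0, 0.0), (0.0, 0.0), 0.0)
25.775
  return _methods._mean(a, axis=axis, dtype=dtype,
  ret = um.true_divide(
```

View pics/p.png

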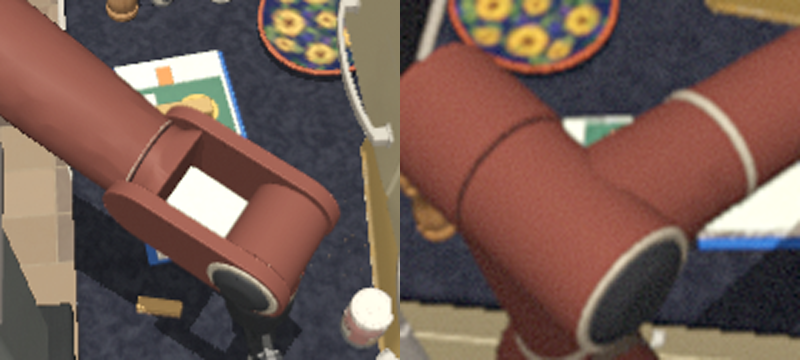

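Emit:
step_arm:
  deltas:
    - {"dx":0,"dy":6,"dz":0,"yaw":0}
    - {"dx":0,"dy":12,"dz":0,"yaw":0}
    - {"dx":0,"dy":18,"dz":0,"yaw":0}
    - {"dx":0,"dy":18,"dz":0,"yaw":0}

```text
clock: 26.28
tool_pos: [0.5206, -0.4712, 0.1932]
tool_rot: [0.998, 0.059, -0.0, -0.0]
ft_force: [-1.1, 0.6, -0.5]
gripper_width: 0.638
finger_force: 0.0
```

```bash
python3 leaf.py|grep green; python3 - <<'E'
from h import *
c=cap('side','q'); W=cloud(c); x,y,z=np.moveaxis(W,-1,0)
m=(x>.36)&(x<.55)&(y>.09)&(y<.22)&(z>.046)&(z<.065); P=W[m]; print(m.sum(),np.round(np.median(P,0),3),cv2.minAreaRect((P[:,:2]*1000).astype(np.float32)))
for t in ['pepper_mill','spice_jar','egg_timer','mug']:
    o=r.outline_of('side',t)
    if o: print(t,o[0]['confidence'],o[0]['at'])
cv2.imwrite('pics/q.png',cv2.resize(c['pixels'][60:260,220:420,::-1],None,fx=3,fy=3,interpolation=2)); print(r.observe()['clock'])
E
```

```text
side green 1060 [[-0.08, 0.084], [0.013, 0.154], [0.021, 0.028]] rect ((456.6983337402344, 156.3134765625), (165.69305419921875, 144.6255645751953), 6.579436779022217)
top green 45 [[-0.08, -0.021], [0.011, 0.05], [0.019, 0.031]] rect ((410.5589599609375, 93.80028533935547), (38.27574157714844, 56.336177825927734), 89.57915496826172)
248 [0.457 0.156 0.051] ((457.9261779785156, 155.8345947265625), (100.11279296875, 34.147796630859375), 5.700430393218994)
pepper_mill 0.6 [277.7, 81.9]
spice_jar 0.65 [298.1, 79.4]
egg_timer 0.8 [328.6, 81.4]
mug 0.78 [317.8, 372.9]
26.625
```

View pics/q.png

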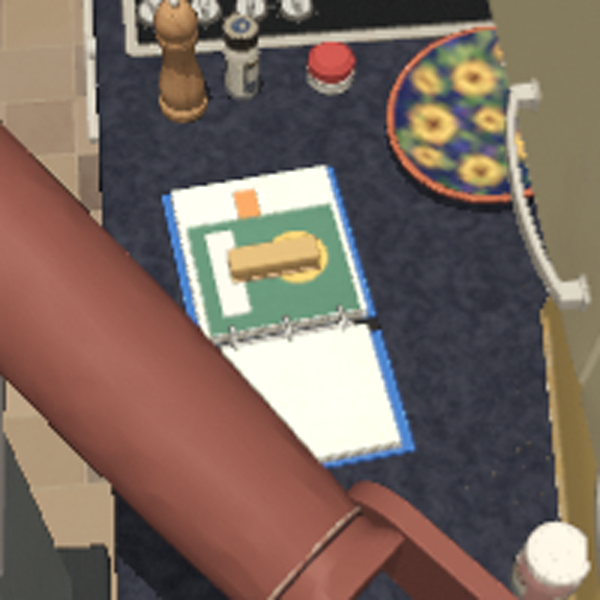

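The leaf lies green side up. The weight is centred on it at crop (275,258), lengthwise along the rings, and the mill, jar and timer are where they were.

```bash
python3 -c "from cell import r; print(r.job_done())"
```

```text
the job is handed in; nothing more can be done
None
```

I handed the job in at about 27 s: the leaf is flat and green side up, the weight lies lengthwise along the rings wholly on it, and the bystanders are undisturbed; the tab slipped once near upright, so I re-gripped it.

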